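Wedge the retaining clip off the inking roller's shaft

TASK

The inking roller has to come out for cleaning: hold the wedge by its wooden handle and slide its blade along the top of the shaft, under the spring clip, until the clip spreads and rides up off the shaft; do not pull the clip off with the gripper. Then put the wedge back flat on the bench, clear of the cradle, and set the freed clip in the open metal tray. Leave the other things where they are.

Things in the scene. Friction and masses are not known exactly. Their poses are not given: they have to be found in the camera images.
- cradle: Dark steel roller cradle (300 x 90 mm) fixed to the bench, carrying a level steel shaft 24 mm in diameter, axis 80 mm (top 92 mm) above the bench. Origin: on the bench under the seated clip's middle; x along the shaft from its free end (x = -55 mm) to the black roller (60 mm in diameter, x = 104 to 210 mm; a bracket at x = 85 to 99 mm is 94 mm high). The wedge goes in along +x.
- shaft_seat (a point): Shaft's axis under the seated clip (axes as cradle). The clip stands in a 22 mm slot: at x = +11 to +24 mm two ears rise to 125 mm above the bench and keep it from being pushed along; at x = -19 to -11 mm two cheeks rise to 116 mm. Ears and cheeks stand 14.5 to 30 mm either side of the axis: a 29 mm wide passage over the shaft. Side walls, 29 to 34 mm from the axis, rise to 112 mm.
- clip_grip (a point): Centre of the upright grip tab on top of the loose steel spring clip. Tab: 16 mm along the shaft, 14 mm across, reaching 19 mm above and 18 mm below this point; z up the tab, x along the shaft. Under it a crossbar, 46 mm across, top 18 mm and rounded underside 26 mm below this point; two sprung legs, 44 mm wide outside, reach 62 mm below it, lips hooked under the shaft. Clip 81 mm tall, 100 g.
- clip: The same clip; origin 46 mm below the tab's centre, on the shaft's axis when seated (tab's centre 126 mm above the bench). Seated, the gap from shaft to crossbar is 8 mm high, 36 mm wide. Raised 12 mm, its lips are past the widest line of the shaft (9 mm) and the legs close, lifting it to stand loosely astride, 16 to 18 mm above its seat; from there it lifts off freely. The wedge needs some 8 to 15 N of push.
- wedge_grip (a point): Centre, half-way up, of the wooden handle (80 x 24 mm, 32 mm high) of the loose wedge, 175 mm long, 250 g. x along the wedge to its tip, z up; it lies on its flat underside, 16 mm below this point. Ahead of the handle: a steel neck 25 mm long, 18 wide, 24 high, then a blade 70 mm long, 18 wide, sloping on top from 24 mm thick to 3 mm at the tip. The flat underside runs the whole length.
- wedge_tip (a point): Tip of the wedge's blade, on its underside, 135 mm ahead of wedge_grip and 16 mm lower; axes as wedge_grip's. With the underside sliding on the shaft, the clip is wedged up 12 mm when the tip is about 60 mm past the clip's middle; the tip can go to 75 mm.
- tray: Open aluminium tray fixed to the bench, 150 mm (x) by 140 mm (y), 40 mm high, walls and floor 4 mm thick. Origin: under its centre, on the bench.
- bar: Plain rectangular wooden bar with a darker band, 175 x 27 x 27 mm, loose; leave it. Origin under its centre, x along it.
- mallet: Wooden mallet lying down, 170 mm long, head 70 x 46 x 44 mm at its +x end, loose; leave it. Origin under the middle.
- type_slab: Dark grooved wooden slab, 130 x 120 x 28 mm, fixed. Origin under its centre.
- bottle: Grey bottle standing upright, 64 mm in diameter, 170 mm tall, loose; leave it. Origin under its centre.
- ink_can: Can standing upright, 80 mm in diameter, 70 mm tall, loose; leave it. Origin under its centre.
- stick: Flat steel composing stick, 50 x 190 mm, 27 mm high, loose; leave it. Origin under its centre, y along it.

How it is judged:
On the way:
1. with the wedge's blade under it and no finger on it, the clip has ridden up at least 12 mm above its seat and is still over the shaft (z of clip_grip in the frame of cradle above 0.138 m and horizontal distance between clip_grip and shaft_seat below 0.025 m and x of wedge_tip in the frame of cradle above 0.015 m and y of wedge_tip in the frame of cradle between -0.02 and 0.02 m and contact force between the fingers and clip below 0.2 N), for 0.2 s.
At the end, for the whole second after the job is handed in: The clip rests in the tray (its tab's centre inside the tray's walls and less than 80 mm above the bench) and is still; the wedge lies flat on its underside on the bench (within 6 mm of bench height, tilted less than 0.15 rad), its handle's centre more than 100 mm from the clip's seat (x of clip_grip in the frame of tray between -0.072 and 0.072 m and y of clip_grip in the frame of tray between -0.067 and 0.067 m and height (world z) of clip_grip below 0.08 m and linear speed of clip below 0.05 m/s and height (world z) of wedge_grip below 0.022 m and angle between wedge_grip's own z axis and vertical below 0.15 rad and horizontal distance between wedge_grip and shaft_seat above 0.1 m); the robot touches nothing.
It fails at once if the fingers grip or push the clip while its lips are still under the shaft (contact force between the fingers and clip above 1 N and z of clip_grip in the frame of cradle below 0.134 m and horizontal distance between clip_grip and shaft_seat below 0.03 m).
It fails at once if a bystander (bar, mallet, bottle, can or composing stick) is moved more than 30 mm (distance of any of bar, mallet, bottle, ink_can, stick from where it was at the start of the episode above 0.03 m).
It also fails if it takes over 62 s, if anything falls off the work surface, if the arm or the gripper's body presses on something with over 40 N, if the wrist force passes 120 N, or if a joint passes its speed limit or range.

ROBOT

A 6-joint arm with a two-finger parallel gripper is mounted at the origin on the work surface. World frame = base frame: x ahead of the robot, y to its left, z up, the work surface at z = 0. Lengths are in m, angles in rad, forces in N, time in s.
With the tool pointing down it reaches from about 0.275 to 0.825 m from the base axis. Payload 5.2 kg.
Tool frame: the origin (TCP) lies at the very end of the fingers, on their centre line; the grasp point (between the pads) lies 19 mm behind it (robot.pinch_z is the distance from the TCP to the grasp point, in m); z points along the fingers, y is the line along which they close (so a half turn about z gives the same grasp; the last joint's range is limited). The gripper opens to 93 mm and grips with 3 to 60 N. Pads are 15 mm wide; open, the fingers measure 128 mm over their backs; the gripper's body (75 mm by 188 mm) begins 65 mm behind the grasp point.
Start: joints at [1.106, 0.259, 1.535, -0, 1.348, -0.203], TCP at [0.142, 0.531, 0.219] pointing down, gripper open.
Joint ranges: [-3.14, 3.14], [-0.91, 2.08], [0.19, 2.58], [-1.22, 4.36], [0.22, 2.71], [-3.12, 3.12]. Speed limits (rad/s): [2.57, 2.57, 3.14, 3.14, 3.14, 3.14].

INTERFACE

Orientations are given as [roll, pitch, yaw] about the fixed x, y, z axes, in that order (R = Rz(yaw) Ry(pitch) Rx(roll)).
In Python, from rig import robot gives the robot as it stands. The module is installed in compiled form; this text tells all that it offers.
- The arm moves only by the tool play_rows, never from a script. Its argument "rows" is a list of rows, each a list of 3 entries, a list of its own where there are three numbers: the shift along the world's x, y, z in m, then the turn, a rotation vector about the world's x, y, z in degrees, then the opening, from 0 (shut) to 1 (fully open). A call has 1 to 12 rows; each row is the pose to reach, as a shift and turn from the pose commanded when the call began; what a row does not reach only later rows make up. A row lasts 1/10 s, in which the tool goes at most 50 mm and 8.59 degrees, less where a joint would pass 70% of its speed; a pose out of reach is approached as far as the arm can. A call with a gripper value outside its range is refused whole. The fingers move at their own pace and stop on an object; "grip_force" is the grip in N (left out, the last holds). Time passes only in rows, so rows that repeat a pose let the fingers close. It gives the time, the measured TCP pose, the force, the opening and the grip force at its end, in the units of the state.
- robot.read_state(): the state, without advancing time (a new reading comes with each control period).
- robot.get_image(name): name is "scene" or "side" or "wrist"; returns the picture (480x640x3 uint8, red, green, blue); there is no depth.
- robot.get_calibration(name): a dict with "fx", "fy", "cx", "cy" (pixels), "world_from_camera" (4x4, takes a point from camera to world coordinates); the wrist camera has in their place "T_tool_cam" (4x4, takes a point from camera to tool coordinates, whose origin is the TCP and whose axes are the flange's). Camera axes: x right, y up, looking along -z (the intrinsics and any distortion apply to the point x, -y, -z); pixel columns grow to the right and rows downward; lengths in m; the calibration is good to about 2 mm. The wrist camera is an equidistant fisheye: a pixel r from the principal point sees the ray r / f radians off the axis. A picture is of the moment at which its call begins: read the wrist's pose just before it. get_calibration takes no time and is no camera call.
- robot.job_done(): hands the job in; it is judged then, once.
Trained networks look in the newest picture that a camera, given by its name, has taken for a name from the list of things; names that differ only in an ending like _2 or _b are one class to them, and where a whole thing is asked for, a point or a joint stands for the part that bears it (a point fixed in the world has none). Each returns a list of dicts, best first, with "conf" (0 to 1); they miss things now and then, are a little off and sometimes report something else, mostly with a low value. They report only what shows in the picture. A call takes as long as a camera call.
- robot.masks_of(camera, thing): "pixels" (480x640 bool, what is visible of it).
- robot.landmark_of(camera, thing): "point" ([x, y, z] in m, in world coordinates, good to about 4 mm: a listed point, or the origin of a listed thing).
The state is a dict: "time": time; "joint_pos": joint angles; "joint_vel": joint speeds; "joint_torque": joint torques, N m; "position": TCP position; "orientation": TCP orientation; "wrist_force": force on the tool from outside, world axes, zero at the start; "wrist_torque": the same for the moment, N m; "width": finger opening in m; "finger_force": force on a finger pad.
Only numpy, scipy, OpenCV 4.12 (cv2) and the standard library are available. Lean on these libraries where they do the work, as an engineer would, in place of code of your own. Each camera call takes 0.05 s, during which the arm holds its last target. There are 200 camera calls.

## Working session

There is one attempt and no reset: what is moved stays moved. The work goes in short steps, Python scripts to look and compute and a tool call to move; the robot and the scene stay as the last step left them, time stands still between calls to the robot, and variables do not carry over. Pictures are saved under pics/ and viewed, at most 10 in all, crops included, and the job is handed in when it is done.

Besides the shell and the picture viewer there is one more tool, called in YAML: its name, and indented under it one key for each argument. play_rows: Moves the arm, as the interface text tells. Its arguments: {"type":"object","properties":{"rows":{"type":"array"},"grip_force":{"type":"number"}},"required":["rows"]}

```bash
mkdir -p pics; cat > h.py <<'E'
from rig import robot
import numpy as np, cv2
def save(c,n):
    im=robot.get_image(c); cv2.imwrite(f'pics/{n}.png',im[:,:,::-1]); return im
def lm(c,t,k=2):
    return [(np.round(d['point'],4).tolist(),round(d['conf'],2)) for d in robot.landmark_of(c,t)[:k]]
E
python3 - <<'E'
from h import *
s=robot.read_state(); print({k:np.round(s[k],3).tolist() for k in s}, robot.pinch_z)
for c in ['scene','side','wrist']:
    save(c,c+'0')
    for t in ['cradle','shaft_seat','clip_grip','wedge_grip','wedge_tip','tray']+(['bar','mallet','bottle','ink_can','stick','type_slab'] if c=='scene' else []): print(c,t,lm(c,t))
print(robot.read_state()['time'])
E
```

```text
{'time': 0.0, 'joint_pos': [1.106, 0.259, 1.536, -0.0, 1.348, -0.203], 'joint_vel': [0.001, 0.0, 0.001, 0.0, -0.0, 0.002], 'joint_torque': [0.001, -43.73, -28.401, 0.072, 0.041, -0.0], 'position': [0.142, 0.531, 0.218], 'orientation': [-3.14, -0.0, 2.88], 'wrist_force': [0.106, 0.453, 0.139], 'wrist_torque': [0.043, -0.024, 0.063], 'finger_force': 0.0, 'width': 0.093} 0.0188
scene cradle [([0.6375, 0.0199, 0.0007], 0.98), ([0.6362, 0.0155, 0.0801], 0.42)]
scene shaft_seat [([0.6344, 0.0135, 0.0818], 0.63)]
scene clip_grip [([0.6337, 0.0187, 0.1277], 0.56)]
scene wedge_grip [([0.4546, 0.028, 0.0145], 0.88)]
scene wedge_tip [([0.4703, 0.1622, -0.0019], 0.76), ([0.6373, 0.0178, 0.0003], 0.37)]
scene tray [([0.4521, -0.3919, -0.0005], 0.58), ([0.4702, 0.1632, -0.0044], 0.54)]
scene bar [([0.6043, -0.26, -0.0014], 0.61)]
scene mallet [([0.6358, 0.0175, 0.1275], 0.6), ([0.4447, -0.1581, 0.0014], 0.57)]
scene bottle [([0.7691, -0.1654, -0.003], 0.66), ([0.6266, 0.4416, 0.0043], 0.55)]
scene ink_can [([0.6517, -0.4298, -0.0047], 0.88)]
scene stick [([0.6248, 0.4379, 0.0001], 0.59)]
scene type_slab [([0.4287, 0.2757, 0.0008], 0.67)]
side cradle [([0.6356, 0.013, 0.0056], 0.9)]
side shaft_seat [([0.6363, 0.0117, 0.0838], 0.92)]
side clip_grip [([0.7731, -0.1696, -0.0032], 0.7), ([0.6364, 0.0194, 0.1273], 0.68)]
side wedge_grip [([0.4519, 0.0285, 0.0124], 0.73), ([0.6516, -0.4283, -0.0039], 0.25)]
side wedge_tip [([0.4743, 0.1618, -0.0004], 0.56)]
side tray [([0.4492, 0.0304, 0.0144], 0.64), ([0.4492, -0.3968, -0.0005], 0.61)]
wrist cradle []
wrist shaft_seat []
wrist clip_grip []
wrist wedge_grip []
wrist wedge_tip []
wrist tray []
1.35
```

View pics/scene0.png

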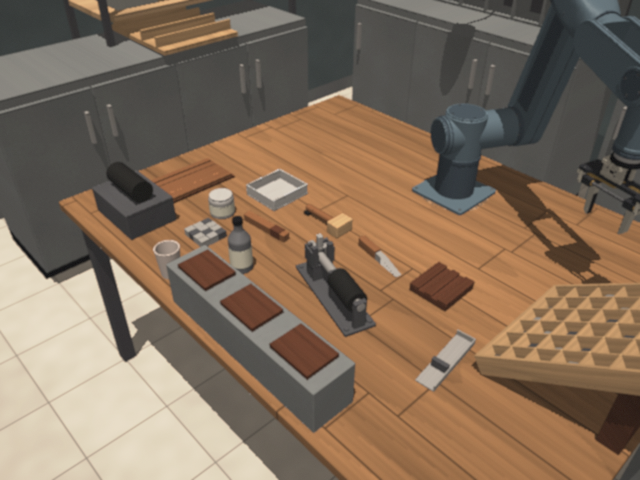

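View pics/side0.png

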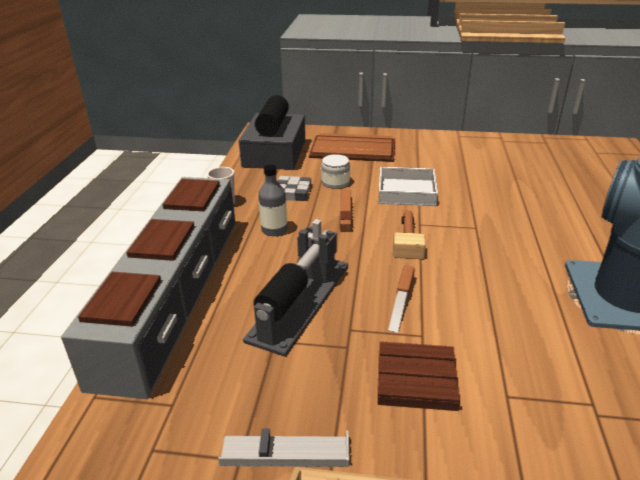

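The scene view shows the wedge (~380,255) between cradle and robot with its blade towards +y. The clip (~320,245) is at the cradle's far (-y) end and the tray is at (277,188). The side view agrees, with the wedge at (400,298) and the clip at (318,240). I'll go above the wedge for a close look.

play_rows:
  rows:
    - [[0.01, -0.015, 0.005], [0, 0, -3], 1]
    - [[0.03, -0.05, 0.02], [0, 0, -10], 1]
    - [[0.06, -0.09, 0.04], [0, 0, -18], 1]
    - [[0.09, -0.13, 0.06], [0, 0, -26], 1]
    - [[0.115, -0.17, 0.08], [0, 0, -34], 1]
    - [[0.14, -0.21, 0.1], [0, 0, -42], 1]
    - [[0.165, -0.25, 0.12], [0, 0, -50], 1]
    - [[0.19, -0.29, 0.12], [0, 0, -58], 1]
    - [[0.215, -0.33, 0.12], [0, 0, -66], 1]
    - [[0.24, -0.37, 0.12], [0, 0, -74], 1]
    - [[0.265, -0.41, 0.12], [0, 0, -80], 1]
    - [[0.29, -0.45, 0.12], [0, 0, -83], 1]

```text
time: 2.55
position: [0.4325, 0.0784, 0.3392]
orientation: [3.14, 0.0, 1.424]
wrist_force: [0.8, 0.6, 0.5]
width: 0.0933
finger_force: 0.0
```

play_rows:
  rows:
    - [[0.015, -0.03, 0], [0, 0, 0], 1]
    - [[0.025, -0.05, 0], [0, 0, 0], 1]
    - [[0.025, -0.05, 0], [0, 0, 0], 1]
    - [[0.025, -0.05, 0], [0, 0, 0], 1]

```text
time: 2.95
position: [0.4567, 0.0308, 0.3387]
orientation: [-3.141, -0.0, 1.428]
wrist_force: [0.1, 0.9, -0.9]
width: 0.0931
finger_force: 0.0
```

```bash
python3 - <<'E'
from h import *
s=robot.read_state(); print({k:np.round(s[k],3).tolist() for k in ['time','position','orientation','wrist_force','joint_pos']})
save('wrist','w1')
for t in ['cradle','shaft_seat','clip_grip','wedge_grip','wedge_tip','tray']: print(t,lm('wrist',t))
for t in ['wedge_grip','cradle']:
  for c in ['wrist','scene','side']:
    if c!='wrist' and t=='cradle': robot.get_image(c)
    m=robot.masks_of(c,t)
    if m: np.save(f'm_{c}_{t}.npy',m[0]['pixels']); print(c,t,m[0]['conf'],m[0]['pixels'].sum())
print(robot.get_calibration('wrist'))
E
```

```text
{'time': 2.95, 'position': [0.457, 0.031, 0.339], 'orientation': [-3.141, -0.0, 1.428], 'wrist_force': [0.07, 0.924, -0.92], 'joint_pos': [-0.177, 0.032, 1.515, 0.0, 1.595, -0.035]}
cradle [([0.6331, 0.0147, -0.0019], 0.96), ([0.4705, 0.1611, -0.0002], 0.22)]
shaft_seat [([0.6404, 0.0149, 0.0821], 0.57), ([0.7687, -0.1637, -0.0011], 0.57)]
clip_grip [([0.6386, 0.0177, 0.1267], 0.91)]
wedge_grip [([0.4541, 0.0273, 0.0162], 0.66), ([0.6368, 0.0105, 0.0809], 0.59)]
wedge_tip [([0.4737, 0.1617, 0.0038], 0.78)]
tray [([0.4515, -0.3968, -0.002], 0.75)]
wrist wedge_grip 0.67 2111
scene wedge_grip 0.72 497
side wedge_grip 0.64 820
wrist cradle 0.62 15446
scene cradle 0.88 3714
side cradle 0.96 6536
{'fx': 371.64829954431775, 'fy': 371.64829954431775, 'cx': 314.4729371335012, 'cy': 233.7100053319411, 'T_tool_cam': array([[-2.03436087e-04,  9.64878245e-01,  2.62697415e-01,
         7.36631440e-02],
       [ 9.99999970e-01,  1.60918148e-04,  1.83365566e-04,
         8.03260210e-04],
       [ 1.34652664e-04,  2.62697444e-01, -9.64878249e-01,
        -1.66072847e-01],
       [ 0.00000000e+00,  0.00000000e+00,  0.00000000e+00,
         1.00000000e+00]])}
```

View pics/w1.png

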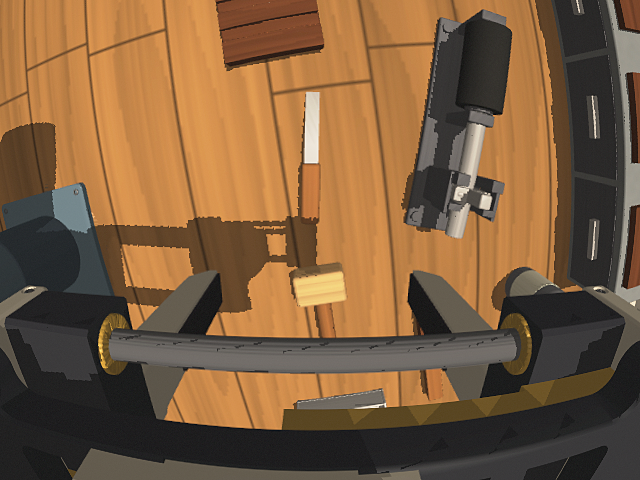

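The wrist view shows the wedge with its handle at (310,190) and tip at (312,93). The cradle's shaft runs from its free end (456,235) to the bracket (477,124), and the clip tab is at about (460,190). Next I'll get the yaws by projecting these points onto planes at their heights.

```bash
cat >> h.py <<'E'
from scipy.spatial.transform import Rotation as Ro
def wpix(u,v,z,s=None):
    s=s or robot.read_state(); k=robot.get_calibration('wrist')
    T=np.eye(4); T[:3,:3]=Ro.from_euler('xyz',s['orientation']).as_matrix(); T[:3,3]=s['position']; T=T@k['T_tool_cam']
    d=np.array([u-k['cx'],v-k['cy']])/k['fx']; r=np.hypot(*d)
    ray=T[:3,:3]@np.array([np.sin(r)*d[0]/r,-np.sin(r)*d[1]/r,-np.cos(r)]); o=T[:3,3]
    return o+ray*(z-o[2])/ray[2]
E
python3 - <<'E'
from h import *
P=lambda *a:np.round(wpix(*a),4)
def yaw(a,b): d=b-a; return np.degrees(np.arctan2(d[1],d[0])).round(2)
a,b=P(300,216,.03),P(304,164,.03);print('handle left',a,b,yaw(a,b))
a,b=P(319,219,.03),P(321,165,.03);print('handle right',a,b,yaw(a,b))
a,b=P(304,163,.0),P(306,93,.0);print('blade left',a,b,yaw(a,b))
print('tip mid',P(313,93,0.001))
a,b=P(456,237,.08),P(477,124,.08);print('shaft',a,b,yaw(a,b))
a,b=P(407,221,.012),P(439,18,.012);print('base edge',a,b,yaw(a,b))
m=np.load('m_wrist_wedge_grip.npy');vs,us=np.nonzero(m);print(us.min(),us.max(),vs.min(),vs.max())
pts=np.array([wpix(u,v,.01)[:2] for u,v in zip(us,vs)]);c=pts.mean(0);w,V=np.linalg.eigh(np.cov(pts.T));print(c,np.degrees(np.arctan2(V[1,1],V[0,1])))
E
python3 - <<'E'
import cv2
im=cv2.imread('pics/w1.png')[0:250,390:520]
cv2.imwrite('pics/c1.png',cv2.resize(im,None,fx=2.4,fy=2.4,interpolation=2))
im=cv2.imread('pics/w1.png')[0:250,390:520]
E
```

```text
handle left [0.4349 0.0026 0.03  ] [0.4499 0.0692 0.03  ] 77.31
handle right [ 0.4589 -0.0049  0.03  ] [0.4712 0.0649 0.03  ] 80.01
blade left [0.4489 0.0683 0.    ] [0.4651 0.1624 0.    ] 80.23
tip mid [0.4743 0.1609 0.001 ]
shaft [ 0.6265 -0.0392  0.08  ] [0.6645 0.0977 0.08  ] 74.49
base edge [ 0.5795 -0.0285  0.012 ] [0.661  0.2506 0.012 ] 73.72
300 320 92 223Traceback (most recent call last):
  File "<stdin>", line 11, in <module>
  File "h.py", line 9, in wpix
    s=s or robot.read_state(); k=robot.get_calibration('wrist')
           ~~~~~~~~~~~~~~~~^^
ValueError: time passes only in moves, steps and waits
```

View pics/c1.png

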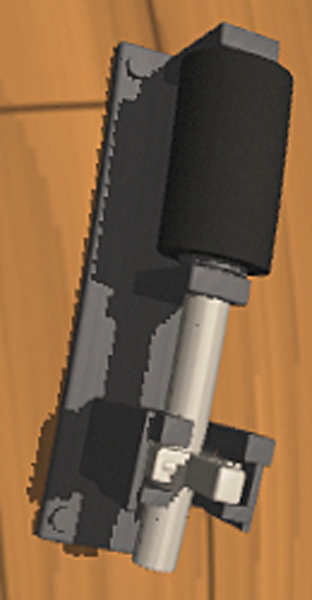

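The cradle's yaw is about 74° (base edge 73.7°, shaft 74.5°). The wedge's is about 81°, which the tool already matches, so I can grasp it.

play_rows:
  rows:
    - [[-0.001, -0.001, -0.03], [0, 0, 0], 1]
    - [[-0.002, -0.002, -0.07], [0, 0, 0], 1]
    - [[-0.003, -0.003, -0.115], [0, 0, 0], 0.8]
    - [[-0.003, -0.003, -0.16], [0, 0, 0], 0.7]
    - [[-0.003, -0.003, -0.205], [0, 0, 0], 0.7]
    - [[-0.003, -0.003, -0.25], [0, 0, 0], 0.7]
    - [[-0.003, -0.003, -0.285], [0, 0, 0], 0.7]
    - [[-0.003, -0.003, -0.31], [0, 0, 0], 0.7]
    - [[-0.003, -0.003, -0.325], [0, 0, 0], 0.7]
    - [[-0.003, -0.003, -0.332], [0, 0, 0], 0.7]
    - [[-0.003, -0.003, -0.334], [0, 0, 0], 0.7]
  grip_force: 20

```text
time: 4.8
position: [0.4541, 0.0282, 0.0041]
orientation: [-3.14, -0.0, 1.431]
wrist_force: [-0.2, -0.5, 0.8]
width: 0.0654
finger_force: 0.0
```

play_rows:
  rows:
    - [[0, 0, 0], [0, 0, 0], 0.2]
    - [[0, 0, 0], [0, 0, 0], 0.1]
    - [[0, 0, 0], [0, 0, 0], 0]
    - [[0, 0, 0], [0, 0, 0], 0]
    - [[0, 0, 0], [0, 0, 0], 0]
    - [[0, 0, 0], [0, 0, 0], 0]
    - [[0, 0, 0], [0, 0, 0], 0]
  grip_force: 50

```text
time: 5.5
position: [0.4542, 0.0283, 0.0048]
orientation: [-3.141, 0.0, 1.431]
wrist_force: [-0.8, -0.4, 3.8]
width: 0.0236
finger_force: 50.0
```

play_rows:
  rows:
    - [[0, 0, 0.015], [0, 0, 0], 0]
    - [[0, 0, 0.05], [0, 0, 0], 0]
    - [[0, 0, 0.09], [0, 0, 0], 0]
    - [[0, 0, 0.13], [0, 0, 0], 0]
    - [[0.005, -0.008, 0.165], [0, 0, 0], 0]
    - [[0.022, -0.035, 0.185], [0, 0, -2], 0]
    - [[0.04, -0.068, 0.19], [0, 0, -4], 0]
    - [[0.06, -0.104, 0.19], [0, 0, -6], 0]
    - [[0.082, -0.14, 0.19], [0, 0, -8], 0]
    - [[0.102, -0.175, 0.19], [0, 0, -8], 0]
    - [[0.119, -0.203, 0.19], [0, 0, -8], 0]
    - [[0.126, -0.215, 0.19], [0, 0, -8], 0]

```text
time: 6.7
position: [0.5811, -0.1895, 0.1934]
orientation: [-3.141, 0.0, 1.289]
wrist_force: [-0.5, 0.9, -2.8]
width: 0.0236
finger_force: 50.0
```

play_rows:
  rows:
    - [[0, 0, -0.02], [0, 0, 0], 0]
    - [[0, 0, -0.04], [0, 0, 0], 0]
    - [[0, 0, -0.05], [0, 0, 0], 0]
    - [[0, 0, -0.05], [0, 0, 0], 0]
    - [[0, 0, -0.05], [0, 0, 0], 0]

```text
time: 7.2
position: [0.5804, -0.1863, 0.1451]
orientation: [3.141, -0.0, 1.292]
wrist_force: [0.3, -0.9, -2.1]
width: 0.0239
finger_force: 50.0
```

```bash
python3 - <<'E'
from h import *
s=robot.read_state(); print({k:np.round(s[k],4).tolist() for k in ['time','position','orientation','wrist_force']})
save('wrist','w2')
im=cv2.imread('pics/w2.png')[0:300,160:480]; cv2.imwrite('pics/c2.png',cv2.resize(im,None,fx=2,fy=2,interpolation=2))
for c in ['wrist','side','scene']:
  if c!='wrist': robot.get_image(c)
  for t in ['cradle','shaft_seat','clip_grip','wedge_grip','wedge_tip']: print(c,t,lm(c,t))
E
```

```text
{'time': 7.2, 'position': [0.5804, -0.1863, 0.1451], 'orientation': [3.1415, -0.0, 1.2921], 'wrist_force': [0.2895, -0.9477, -2.1156]}
wrist cradle []
wrist shaft_seat [([0.6009, -0.2593, 0.0009], 0.52)]
wrist clip_grip []
wrist wedge_grip [([0.5821, -0.186, 0.1579], 0.82)]
wrist wedge_tip [([0.6186, -0.0535, 0.142], 0.95)]
side cradle [([0.6337, 0.0142, 0.0057], 0.56)]
side shaft_seat [([0.4309, 0.2787, 0.0025], 0.16)]
side clip_grip [([0.6367, 0.0164, 0.1257], 0.58)]
side wedge_grip [([0.5783, -0.1858, 0.1554], 0.57)]
side wedge_tip [([0.6183, -0.0579, 0.1403], 0.76)]
scene cradle [([0.6366, 0.0143, 0.0024], 0.72)]
scene shaft_seat [([0.6354, 0.0143, 0.0804], 0.7)]
scene clip_grip [([0.6376, 0.0149, 0.1249], 0.42), ([0.6354, 0.0185, 0.0019], 0.36)]
scene wedge_grip [([0.581, -0.1902, 0.1562], 0.91)]
scene wedge_tip [([0.6171, -0.0562, 0.137], 0.6), ([0.7716, -0.1619, -0.0033], 0.2)]
```

View pics/c2.png

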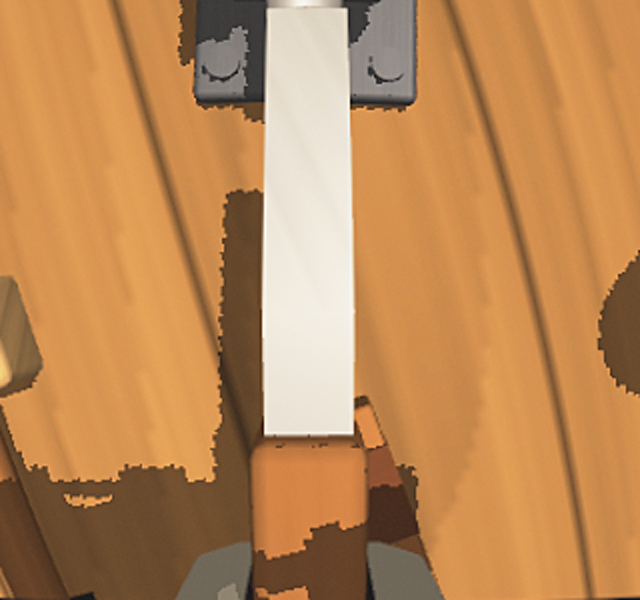

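The crop shows the blade tip at (308,8) and the cradle base's front edge from (197,103) to (415,103). The blade is nearly centred on it.

```bash
python3 - <<'E'
from h import *
s=robot.read_state(); P=lambda u,v,z:wpix(160+u/2,v/2,z,s)
for z in (0.006,.01,0.012):
  a,b=P(197,101,z),P(416,101,z); print(z,a.round(4),b.round(4),np.linalg.norm(b-a).round(4),((a+b)/2).round(4),np.degrees(np.arctan2(*(b-a)[[1,0]]))+90)
print('tip',P(266,8,.143).round(4),P(349,8,.143).round(4))
print('neck',P(263,435,.164).round(4),P(354,435,.164).round(4))
u=np.array([np.cos(np.radians(74)),np.sin(np.radians(74))]);n=np.array([-u[1],u[0]])
p=((a+b)/2)[:2]; print('lateral of base mid vs seat guesses')
for S in [(.6367,.0164),(.6366,.0143),(.6354,.0143),(.6376,.0149),(.6337,.0142)]: print(n@(p-np.array(S)).T,u@(p-np.array(S)))
t=(P(266,8,.143)+P(349,8,.143))[:2]/2; g=(P(263,435,.164)+P(354,435,.164))[:2]/2; print('wedge yaw',np.degrees(np.arctan2(*(t-g)[::-1])))
print('tip rel base mid', n@(t-p),u@(t-p))
E
```

```text
0.006 [ 0.5772 -0.0346  0.006 ] [ 0.6628 -0.0593  0.006 ] 0.0891 [ 0.62  -0.047  0.006] 73.91642716071033
0.01 [ 0.5775 -0.0357  0.01  ] [ 0.662 -0.06   0.01 ] 0.0879 [ 0.6197 -0.0479  0.01  ] 73.91642716071031
0.012 [ 0.5777 -0.0362  0.012 ] [ 0.6616 -0.0604  0.012 ] 0.0873 [ 0.6196 -0.0483  0.012 ] 73.91642716071033
tip [ 0.609 -0.054  0.143] [ 0.627  -0.0591  0.143 ]
neck [ 0.5832 -0.1453  0.164 ] [ 0.6009 -0.1504  0.164 ]
lateral of base mid vs seat guesses
-0.0014067098937054496 -0.06692464281185363
-0.0009239976160835738 -0.06487842951480145
-0.002077511651209642 -0.06454766468782104
-0.0001281183336355594 -0.06573082388818142
-0.0036840927987230134 -0.06398295501333834
wedge yaw 74.1314924854168
tip rel base mid -0.0007054056394103137 -0.008365782876175457
```

Wedge yaw is 74.1° against 73.9° for the cradle, and the lateral offset is about 1 mm. The tip is about 74 mm short of the seat. I'll lower it and enter.

play_rows:
  rows:
    - [[-0.001, 0, -0.015], [0, 0, 0], 0]
    - [[-0.001, 0, -0.035], [0, 0, 0], 0]
    - [[-0.001, 0, -0.045], [0, 0, 0], 0]
    - [[-0.001, 0, -0.046], [0, 0, 0], 0]
    - [[-0.001, 0, -0.046], [0, 0, 0], 0]
  grip_force: 60

```text
time: 8.6
position: [0.5795, -0.1868, 0.0988]
orientation: [-3.141, -0.0, 1.292]
wrist_force: [-0.2, 0.4, -2.7]
width: 0.0231
finger_force: 60.0
```

play_rows:
  rows:
    - [[0.002, 0.007, 0], [0, 0, 0], 0]
    - [[0.005, 0.017, 0], [0, 0, 0], 0]
    - [[0.008, 0.027, 0], [0, 0, 0], 0]
    - [[0.011, 0.038, 0], [0, 0, 0], 0]
    - [[0.0125, 0.0435, 0], [0, 0, 0], 0]
    - [[0.0125, 0.0435, 0], [0, 0, 0], 0]

```text
time: 9.2
position: [0.5921, -0.1418, 0.0987]
orientation: [3.142, -0.0, 1.293]
wrist_force: [-0.7, 0.6, -2.3]
width: 0.0237
finger_force: 60.0
```

```bash
python3 - <<'E'
from h import *
s=robot.read_state(); print({k:np.round(s[k],4).tolist() for k in ['time','position','orientation','wrist_force']})
save('wrist','w3');cv2.imwrite('pics/c3.png',cv2.resize(cv2.imread('pics/w3.png')[0:200,220:420],None,fx=3,fy=3,interpolation=2)[:600])
im=save('side','s3')[190:340,240:400]
a=cv2.resize(cv2.imread('pics/w3.png')[0:200,230:410],None,fx=2.5,fy=2.5,interpolation=2)
b=cv2.resize(im[:,:,::-1],None,fx=2.1,fy=2.1,interpolation=2)
c=np.zeros((500,800,3),np.uint8);c[:,:450]=a;c[:b.shape[0],460:460+b.shape[1]]=b;cv2.imwrite('pics/c3.png',c)
for t in ['clip_grip','wedge_tip']: print(lm('side',t),lm('wrist',t))
E
```

```text
{'time': 9.2, 'position': [0.5921, -0.1418, 0.0987], 'orientation': [3.1416, -0.0001, 1.2933], 'wrist_force': [-0.7335, 0.5507, -2.2986]}
[([0.6378, 0.0186, 0.1262], 0.72)] []
[([0.629, -0.0127, 0.0916], 0.86), ([0.6316, 0.0138, 0.0064], 0.71)] [([0.6282, -0.0126, 0.0922], 0.91)]
```

View pics/c3.png

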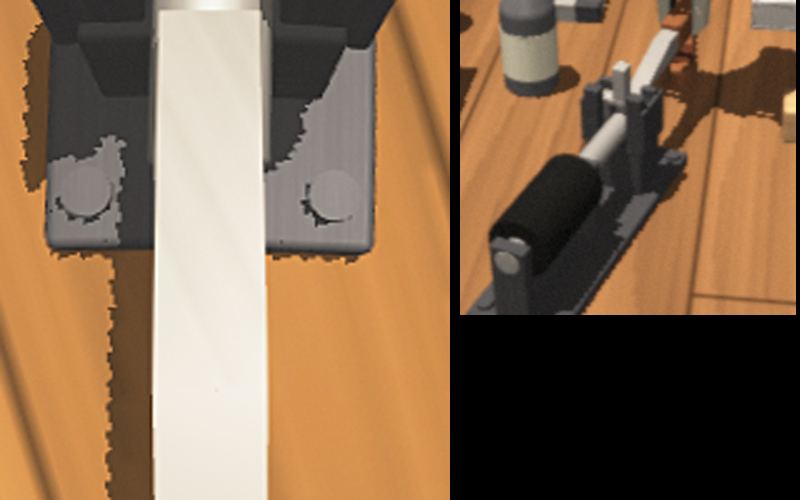

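The blade is centred over the shaft (tip at crop (208,10), between cheeks symmetric about it), with the tip about 29 mm before the clip's middle. Pushing on.

play_rows:
  rows:
    - [[0.0014, 0.005, 0], [0, 0, 0], 0]
    - [[0.0033, 0.0115, 0], [0, 0, 0], 0]
    - [[0.0055, 0.019, 0], [0, 0, 0], 0]
    - [[0.0077, 0.027, 0], [0, 0, 0], 0]
    - [[0.0094, 0.0327, 0], [0, 0, 0], 0]
    - [[0.0094, 0.0327, 0], [0, 0, 0], 0]

```text
time: 10.1
position: [0.6015, -0.1093, 0.0987]
orientation: [-3.142, -0.0, 1.293]
wrist_force: [-0.6, -0.5, -1.4]
width: 0.0239
finger_force: 60.0
```

play_rows:
  rows:
    - [[0.0014, 0.005, 0], [0, 0, 0], 0]
    - [[0.0028, 0.01, 0], [0, 0, 0], 0]
    - [[0.0042, 0.0145, 0], [0, 0, 0], 0]
    - [[0.0055, 0.019, 0], [0, 0, 0], 0]
    - [[0.0069, 0.024, 0], [0, 0, 0], 0]
    - [[0.0083, 0.029, 0], [0, 0, 0], 0]
    - [[0.0083, 0.029, 0], [0, 0, 0], 0]

```text
time: 10.8
position: [0.6092, -0.0818, 0.0982]
orientation: [-3.141, 0.001, 1.292]
wrist_force: [-1.1, -2.6, -5.2]
width: 0.0236
finger_force: 60.0
```

play_rows:
  rows:
    - [[0.0014, 0.005, 0], [0, 0, 0], 0]
    - [[0.0028, 0.01, 0], [0, 0, 0], 0]
    - [[0.0042, 0.0145, 0], [0, 0, 0], 0]
    - [[0.0055, 0.019, 0], [0, 0, 0], 0]
    - [[0.0069, 0.024, 0], [0, 0, 0], 0]
    - [[0.0083, 0.029, 0], [0, 0, 0], 0]
    - [[0.0089, 0.031, 0], [0, 0, 0], 0]
    - [[0.0089, 0.031, 0], [0, 0, 0], 0]
    - [[0.0089, 0.031, 0], [0, 0, 0], 0]

```text
time: 11.7
position: [0.6186, -0.0504, 0.0988]
orientation: [3.141, -0.0, 1.292]
wrist_force: [0.2, -0.2, -2.2]
width: 0.0232
finger_force: 60.0
```

```bash
python3 - <<'E'
from h import *
s=robot.read_state(); print({k:np.round(s[k],4).tolist() for k in ['time','position','orientation','wrist_force']})
im=save('side','s4')[170:340,220:420]
b=cv2.resize(im[:,:,::-1],None,fx=3,fy=3,interpolation=2);cv2.imwrite('pics/c4.png',b)
robot.get_image('scene')
for t in ['clip_grip','wedge_tip','wedge_grip','shaft_seat']: print(lm('side',t),lm('scene',t))
E
```

```text
{'time': 11.7, 'position': [0.6186, -0.0504, 0.0988], 'orientation': [3.1412, -0.0001, 1.2918], 'wrist_force': [0.2232, -0.1739, -2.1902]}
[([0.6378, 0.0187, 0.144], 0.49)] [([0.6354, 0.0178, 0.1434], 0.71)]
[([0.6553, 0.0794, 0.0937], 0.85)] [([0.6049, -0.2631, 0.0001], 0.73)]
[([0.6198, -0.051, 0.1069], 0.82), ([0.6391, 0.0201, 0.0974], 0.6)] [([0.6207, -0.0528, 0.1125], 0.53), ([0.6499, -0.4282, -0.0043], 0.24)]
[([0.6373, 0.0156, 0.0835], 0.82)] [([0.6355, 0.0147, 0.0811], 0.56)]
```

View pics/c4.png

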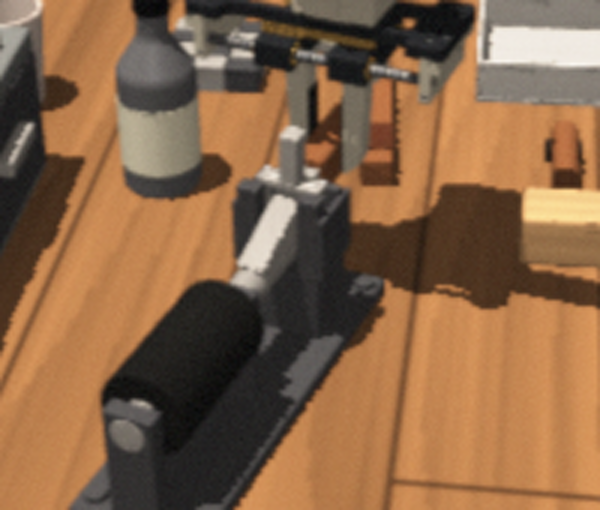

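The clip's tab is at z ≈ 0.144 (crop (292,155)), 18 mm above its seated height, and the wedging force has dropped off. I'll draw the wedge out straight.

play_rows:
  rows:
    - [[-0.0014, -0.005, 0], [0, 0, 0], 0]
    - [[-0.0036, -0.0125, 0], [0, 0, 0], 0]
    - [[-0.0058, -0.02, 0], [0, 0, 0], 0]
    - [[-0.008, -0.028, 0], [0, 0, 0], 0]
    - [[-0.0103, -0.036, 0], [0, 0, 0], 0]
    - [[-0.0138, -0.048, 0], [0, 0, 0], 0]
    - [[-0.0183, -0.064, 0], [0, 0, 0], 0]
    - [[-0.0241, -0.084, 0], [0, 0, 0], 0]
    - [[-0.0301, -0.105, 0], [0, 0, 0], 0]
    - [[-0.0358, -0.125, 0], [0, 0, 0], 0]
    - [[-0.0401, -0.14, 0], [0, 0, 0], 0]
    - [[-0.0415, -0.145, 0], [0, 0, 0], 0]

```text
time: 13.4
position: [0.5763, -0.1979, 0.0987]
orientation: [3.141, 0.0, 1.289]
wrist_force: [0.7, -0.5, -2.7]
width: 0.0236
finger_force: 60.0
```

```bash
python3 - <<'E'
from h import *
s=robot.read_state(); print({k:np.round(s[k],4).tolist() for k in ['time','position','orientation','wrist_force']})
robot.get_image('side');robot.get_image('scene')
for t in ['clip_grip','wedge_tip','bar','mallet']: print(lm('side',t),lm('scene',t))
E
```

```text
{'time': 13.4, 'position': [0.5763, -0.1979, 0.0987], 'orientation': [3.1414, 0.0004, 1.2894], 'wrist_force': [0.7166, -0.4942, -2.6968]}
[([0.6393, 0.0193, 0.1458], 0.77)] [([0.6354, 0.0195, 0.1458], 0.76)]
[([0.6124, -0.0708, 0.0929], 0.69), ([0.626, 0.444, 0.0023], 0.4)] [([0.6126, -0.0695, 0.093], 0.6)]
[([0.6035, -0.2629, -0.0014], 0.48)] [([0.6085, -0.2615, 0.002], 0.66)]
[([0.4451, -0.1613, 0.0035], 0.83)] [([0.4422, -0.1592, 0.0015], 0.69)]
```

The clip stands astride at z ≈ 0.146. The wedge goes back to its original place.

play_rows:
  rows:
    - [[0, 0, 0.015], [0, 0, 0], 0]
    - [[0, 0, 0.045], [0, 0, 0], 0]
    - [[-0.004, 0.007, 0.075], [0, 0, 0], 0]
    - [[-0.017, 0.032, 0.09], [0, 0, 2], 0]
    - [[-0.036, 0.067, 0.092], [0, 0, 4], 0]
    - [[-0.056, 0.104, 0.092], [0, 0, 6], 0]
    - [[-0.076, 0.141, 0.092], [0, 0, 8], 0]
    - [[-0.096, 0.178, 0.092], [0, 0, 8], 0]
    - [[-0.112, 0.208, 0.088], [0, 0, 8], 0]
    - [[-0.12, 0.222, 0.07], [0, 0, 8], 0]
    - [[-0.122, 0.226, 0.045], [0, 0, 8], 0]
    - [[-0.122, 0.226, 0.01], [0, 0, 8], 0]

```text
time: 15.1
position: [0.4559, 0.0316, 0.1096]
orientation: [3.137, 0.0, 1.433]
wrist_force: [0.6, -0.7, -2.3]
width: 0.0235
finger_force: 60.0
```

play_rows:
  rows:
    - [[0, 0, -0.035], [0, 0, 0], 0]
    - [[0, 0, -0.065], [0, 0, 0], 0]
    - [[0, 0, -0.085], [0, 0, 0], 0]
    - [[0, 0, -0.096], [0, 0, 0], 0]
    - [[0, 0, -0.102], [0, 0, 0], 0]
    - [[0, 0, -0.103], [0, 0, 0], 0]
    - [[0, 0, -0.103], [0, 0, 0], 0]

```text
time: 15.8
position: [0.4557, 0.0304, 0.0064]
orientation: [3.14, 0.0, 1.431]
wrist_force: [-0.5, 1.0, -2.2]
width: 0.0234
finger_force: 60.0
```

play_rows:
  rows:
    - [[0, 0, -0.0015], [0, 0, 0], 0]
    - [[0, 0, -0.0015], [0, 0, 0], 0.2]
    - [[0, 0, -0.0015], [0, 0, 0], 0.6]
    - [[0, 0, -0.0015], [0, 0, 0], 0.6]
    - [[0, 0, -0.0015], [0, 0, 0], 0.6]
    - [[0, 0, 0.01], [0, 0, 0], 0.6]
    - [[0, 0, 0.04], [0, 0, 0], 0.6]
    - [[0, 0, 0.08], [0, 0, 0], 0.6]
    - [[0, 0, 0.125], [0, 0, 0], 0.6]
    - [[0, 0, 0.17], [0, 0, 0], 0.6]
    - [[0, 0, 0.21], [0, 0, 0], 0.6]
    - [[0, 0, 0.23], [0, 0, 0], 0.6]
  grip_force: 30

```text
time: 17.0
position: [0.4561, 0.0303, 0.2406]
orientation: [3.135, 0.0, 1.431]
wrist_force: [0.2, -0.0, 0.3]
width: 0.0559
finger_force: 0.0
```

play_rows:
  rows:
    - [[0.015, -0.011, 0], [0, 0, -2], 0.6]
    - [[0.045, -0.033, 0], [0, 0, -4], 0.6]
    - [[0.08, -0.058, 0], [0, 0, -6], 0.6]
    - [[0.115, -0.083, 0], [0, 0, -8], 0.6]
    - [[0.143, -0.104, 0], [0, 0, -8], 0.6]
    - [[0.153, -0.111, 0], [0, 0, -8], 0.6]
    - [[0.153, -0.111, 0], [0, 0, -8], 0.6]
    - [[0.153, -0.111, 0], [0, 0, -8], 0.6]

```text
time: 17.8
position: [0.6068, -0.0797, 0.2358]
orientation: [-3.14, -0.0, 1.292]
wrist_force: [0.4, -0.2, -0.0]
width: 0.0561
finger_force: 0.0
```

```bash
python3 - <<'E'
from h import *
s=robot.read_state(); print({k:np.round(s[k],4).tolist() for k in ['time','position','orientation']})
save('wrist','w5');cv2.imwrite('pics/c5.png',cv2.resize(cv2.imread('pics/w5.png')[0:300,160:480],None,fx=2,fy=2,interpolation=2))
print(lm('wrist','clip_grip'),lm('wrist','wedge_grip'))
for c in('side','scene'):
  robot.get_image(c)
  for t in ['clip_grip','wedge_grip','wedge_tip','tray']: print(c,t,lm(c,t))
E
```

```text
{'time': 17.8, 'position': [0.6068, -0.0797, 0.2358], 'orientation': [-3.1402, -0.0003, 1.2918]}
[([0.6363, 0.0164, 0.1468], 0.76)] [([0.4575, 0.0292, 0.0172], 0.83)]
side clip_grip [([0.6385, 0.0177, 0.1463], 0.59)]
side wedge_grip [([0.4557, 0.03, 0.0158], 0.8)]
side wedge_tip [([0.4747, 0.1612, 0.0002], 0.69)]
side tray [([0.4496, -0.3995, 0.0004], 0.98)]
scene clip_grip [([0.6339, 0.0164, 0.1421], 0.72)]
scene wedge_grip [([0.4595, 0.027, 0.0149], 0.66)]
scene wedge_tip [([0.4727, 0.1635, -0.0022], 0.58), ([0.6361, 0.0146, -0.0002], 0.37)]
scene tray [([0.4483, -0.3919, -0.001], 0.59)]
```

View pics/c5.png

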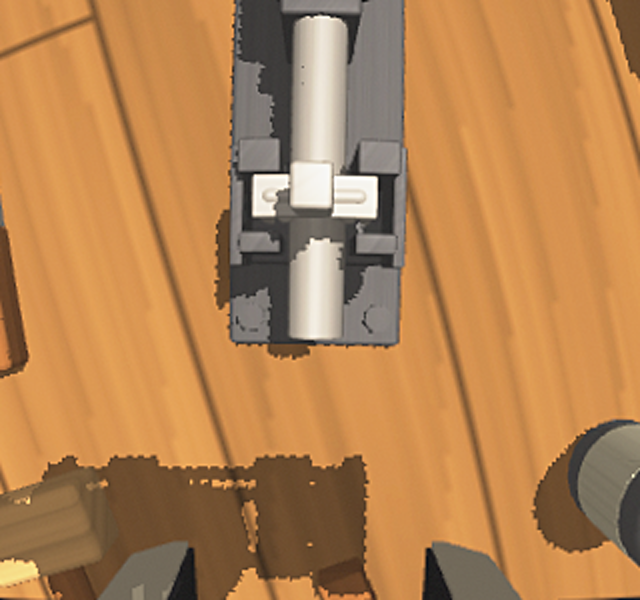

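The clip stands upright astride the shaft with the tab's top face at crop (311,177). One projection, then grasp.

```bash
python3 - <<'E'
from h import *
s=robot.read_state()
for z in (.16,.165): print([wpix(160+u/2,v/2,z,s).round(4) for u,v in((311,177),(290,177),(332,177),(311,163),(311,192))])
E
```

```text
[array([0.6378, 0.0192, 0.16  ]), array([0.6314, 0.0211, 0.16  ]), array([0.6443, 0.0174, 0.16  ]), array([0.6391, 0.0237, 0.16  ]), array([0.6365, 0.0145, 0.16  ])]
[array([0.6377, 0.0186, 0.165 ]), array([0.6313, 0.0204, 0.165 ]), array([0.644 , 0.0168, 0.165 ]), array([0.6389, 0.023 , 0.165 ]), array([0.6363, 0.014 , 0.165 ])]
```

play_rows:
  rows:
    - [[0.005, 0.015, 0], [0, 0, 0], 0.5]
    - [[0.014, 0.045, 0], [0, 0, 0], 0.5]
    - [[0.024, 0.077, 0], [0, 0, 0], 0.5]
    - [[0.0295, 0.094, 0], [0, 0, 0], 0.5]
    - [[0.0304, 0.0972, 0], [0, 0, 0], 0.5]
    - [[0.0304, 0.0972, -0.01], [0, 0, 0], 0.5]
    - [[0.0304, 0.0972, -0.035], [0, 0, 0], 0.5]
    - [[0.0304, 0.0972, -0.05], [0, 0, 0], 0.5]
    - [[0.0304, 0.0972, -0.05], [0, 0, 0], 0.5]
    - [[0.0304, 0.0972, -0.05], [0, 0, 0], 0.5]

```text
time: 19.45
position: [0.638, 0.0155, 0.1854]
orientation: [-3.141, 0.0, 1.29]
wrist_force: [0.4, -0.7, 0.2]
width: 0.0463
finger_force: 0.0
```

play_rows:
  rows:
    - [[-0.0005, 0.001, -0.01], [0, 0, 0], 0.5]
    - [[-0.0005, 0.001, -0.03], [0, 0, 0], 0.5]
    - [[-0.0005, 0.001, -0.045], [0, 0, 0], 0.5]
    - [[-0.0005, 0.001, -0.052], [0, 0, 0], 0.5]
    - [[-0.0005, 0.001, -0.053], [0, 0, 0], 0.5]
    - [[-0.0005, 0.001, -0.053], [0, 0, 0], 0.3]
    - [[-0.0005, 0.001, -0.053], [0, 0, 0], 0.2]
    - [[-0.0005, 0.001, -0.053], [0, 0, 0], 0]
    - [[-0.0005, 0.001, -0.053], [0, 0, 0], 0]
    - [[-0.0005, 0.001, -0.053], [0, 0, 0], 0]
    - [[-0.0005, 0.001, -0.053], [0, 0, 0], 0]
  grip_force: 25

```text
time: 20.55
position: [0.6379, 0.0177, 0.133]
orientation: [3.141, -0.0, 1.292]
wrist_force: [-0.0, -0.4, 2.3]
width: 0.014
finger_force: 25.0
```

play_rows:
  rows:
    - [[0, 0, 0.01], [0, 0, 0], 0]
    - [[0, 0, 0.035], [0, 0, 0], 0]
    - [[0, 0, 0.07], [0, 0, 0], 0]
    - [[0, 0, 0.105], [0, 0, 0], 0]
    - [[-0.004, -0.009, 0.12], [0, 0, 0], 0]
    - [[-0.015, -0.033, 0.125], [0, 0, 0], 0]
    - [[-0.032, -0.07, 0.125], [0, 0, 0], 0]
    - [[-0.05, -0.11, 0.125], [0, 0, 0], 0]
    - [[-0.069, -0.152, 0.125], [0, 0, 0], 0]
    - [[-0.088, -0.193, 0.125], [0, 0, 0], 0]
    - [[-0.107, -0.235, 0.125], [0, 0, 0], 0]
    - [[-0.126, -0.277, 0.125], [0, 0, 0], 0]

```text
time: 21.75
position: [0.51, -0.261, 0.2571]
orientation: [-3.141, -0.0, 1.291]
wrist_force: [0.4, -0.0, -1.3]
width: 0.0136
finger_force: 25.0
```

play_rows:
  rows:
    - [[-0.018, -0.04, 0], [0, 0, 0], 0]
    - [[-0.036, -0.08, 0], [0, 0, 0], 0]
    - [[-0.052, -0.115, 0], [0, 0, 0], 0]
    - [[-0.06, -0.132, 0], [0, 0, 0], 0]
    - [[-0.062, -0.136, 0], [0, 0, 0], 0]
    - [[-0.062, -0.136, -0.02], [0, 0, 0], 0]
    - [[-0.062, -0.136, -0.05], [0, 0, 0], 0]
    - [[-0.062, -0.136, -0.08], [0, 0, 0], 0]
    - [[-0.062, -0.136, -0.1], [0, 0, 0], 0]
    - [[-0.062, -0.136, -0.1], [0, 0, 0], 0]
    - [[-0.062, -0.136, -0.1], [0, 0, 0], 0]

```text
time: 22.85
position: [0.4504, -0.3942, 0.158]
orientation: [-3.141, -0.001, 1.293]
wrist_force: [1.0, 0.4, -0.6]
width: 0.0137
finger_force: 25.0
```

```bash
python3 - <<'E'
from h import *
s=robot.read_state(); print({k:np.round(s[k],4).tolist() for k in ['time','position','orientation','wrist_force','width']})
save('scene','s6');im=cv2.imread('pics/s6.png')[60:240,190:370];cv2.imwrite('pics/c6.png',cv2.resize(im,None,fx=3,fy=3,interpolation=2))
robot.get_image('side')
for t in ['clip_grip','tray']: print(lm('scene',t),lm('side',t))
E
```

```text
{'time': 22.85, 'position': [0.4504, -0.3942, 0.158], 'orientation': [-3.1413, -0.0007, 1.2928], 'wrist_force': [0.9542, 0.369, -0.6116], 'width': 0.0137}
[] []
[([0.4509, -0.3918, -0.0051], 0.96)] [([0.448, -0.3974, -0.0004], 0.82)]
```

View pics/c6.png

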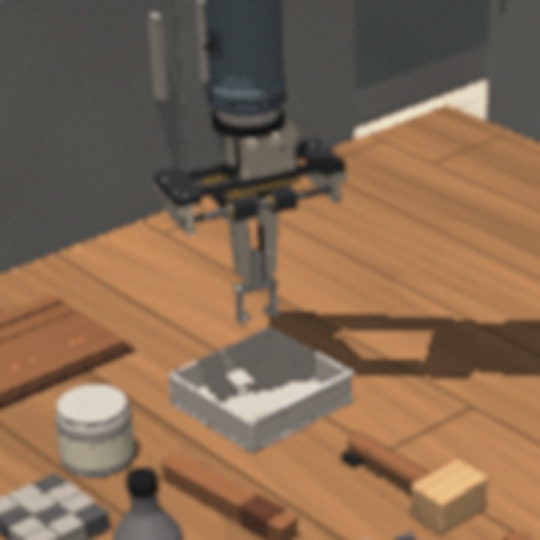

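The clip is held over the tray's middle (legs at crop (257,310)). Lowering it onto the floor.

play_rows:
  rows:
    - [[0, 0, -0.015], [0, 0, 0], 0]
    - [[0, 0, -0.045], [0, 0, 0], 0]
    - [[0, 0, -0.075], [0, 0, 0], 0]
    - [[0, 0, -0.09], [0, 0, 0], 0]
    - [[0, 0, -0.096], [0, 0, 0], 0]
    - [[0, 0, -0.1], [0, 0, 0], 0]
    - [[0, 0, -0.102], [0, 0, 0], 0]
    - [[0, 0, -0.102], [0, 0, 0], 0]
    - [[0, 0, -0.102], [0, 0, 0], 0]

```text
time: 24.05
position: [0.4502, -0.3958, 0.0566]
orientation: [3.14, 0.001, 1.292]
wrist_force: [-0.4, 0.2, -0.8]
width: 0.0138
finger_force: 25.0
```

play_rows:
  rows:
    - [[0, 0, -0.0015], [0, 0, 0], 0]
    - [[0, 0, -0.003], [0, 0, 0], 0]
    - [[0, 0, -0.003], [0, 0, 0], 0]

```text
time: 24.35
position: [0.4503, -0.3961, 0.0546]
orientation: [3.14, 0.002, 1.292]
wrist_force: [-1.7, 1.4, 9.8]
width: 0.0136
finger_force: 25.0
```

On the floor (9.8 N). Releasing and rising.

play_rows:
  rows:
    - [[0, 0, 0.001], [0, 0, 0], 0]
    - [[0, 0, 0.001], [0, 0, 0], 0.25]
    - [[0, 0, 0.001], [0, 0, 0], 0.45]
    - [[0, 0, 0.001], [0, 0, 0], 0.5]
    - [[0, 0, 0.001], [0, 0, 0], 0.5]
    - [[0, 0, 0.02], [0, 0, 0], 0.5]
    - [[0, 0, 0.06], [0, 0, 0], 0.5]
    - [[0, 0, 0.1], [0, 0, 0], 0.5]
    - [[0, 0, 0.14], [0, 0, 0], 0.5]
    - [[0, 0, 0.16], [0, 0, 0], 0.5]
    - [[0, 0, 0.16], [0, 0, 0], 0.5]
    - [[0, 0, 0.16], [0, 0, 0], 0.5]

```text
time: 25.55
position: [0.4497, -0.3951, 0.2121]
orientation: [-3.141, -0.0, 1.292]
wrist_force: [-0.3, 0.4, -0.9]
width: 0.0466
finger_force: 0.0
```

```bash
python3 - <<'E'
from h import *
s=robot.read_state(); print({k:np.round(s[k],4).tolist() for k in ['time','position','wrist_force','width']})
save('scene','s7')
robot.get_image('side');robot.get_image('wrist')
for t in ['clip_grip','tray','wedge_grip','wedge_tip','bar','mallet']: print(t,lm('scene',t),lm('side',t))
print(lm('wrist','clip_grip'))
cv2.imwrite('pics/c7.png',cv2.resize(cv2.imread('pics/s7.png')[130:310,210:450],None,fx=3,fy=3,interpolation=2))
E
```

```text
{'time': 25.55, 'position': [0.4497, -0.3951, 0.2121], 'wrist_force': [-0.3377, 0.4126, -0.876], 'width': 0.0466}
clip_grip [([0.451, -0.3949, 0.0658], 0.43)] [([0.4524, -0.3957, 0.0664], 0.79)]
tray [([0.4537, -0.3904, 0.0001], 0.97)] [([0.4493, -0.3952, -0.001], 0.81), ([0.4752, 0.1666, -0.0019], 0.57)]
wedge_grip [([0.4546, 0.0261, 0.0188], 0.7)] [([0.4572, 0.0292, 0.0189], 0.94)]
wedge_tip [([0.4732, 0.1634, -0.0015], 0.78), ([0.6507, -0.4273, -0.0019], 0.38)] [([0.4752, 0.1619, 0.0002], 0.88), ([0.6333, 0.0154, 0.0034], 0.3)]
bar [] [([0.6047, -0.2616, -0.0019], 0.63)]
mallet [([0.4448, -0.1609, 0.0019], 0.83)] [([0.4423, -0.1613, 0.0027], 0.88)]
[([0.4486, -0.3967, 0.0675], 0.7)]
```

View pics/c7.png

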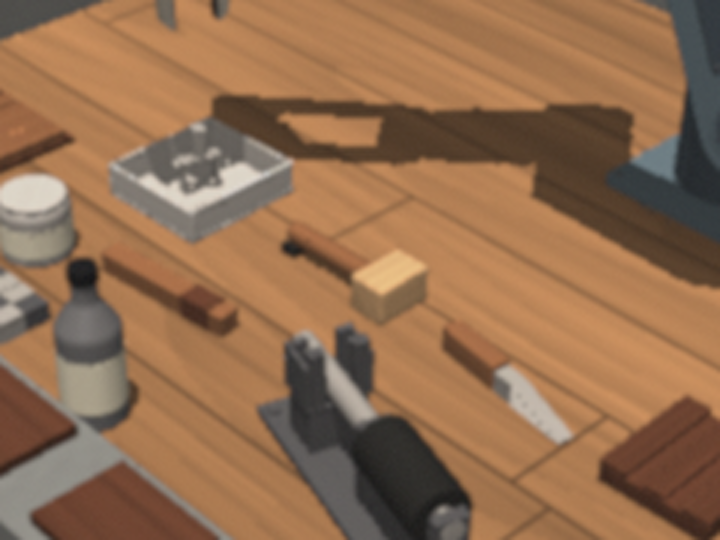

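The clip stands in the tray (crop (200,160)), the wedge lies flat on the bench (500,375), the shaft is bare and the gripper is clear.

```bash
python3 -c "
from rig import robot
print(robot.job_done())"
```

```text
the job is handed in; nothing more can be done
None
```

The wedge freed the clip, which now stands in the tray; the wedge lies flat on the bench where it started, nothing else was disturbed, and the job is handed in at about 26 s (no verdict returned).

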